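# Bleed the shop press through the guard windows

## Task

Relieve the pressure of the shop press at its pump unit: reach down through the guard's windows with the fingertips, first press the round-knobbed locking lever fully down (it stays down by itself), then press the flat paddle release lever fully down and keep it down; the program finishes while still holding the paddle down. Do not touch the guard, do not press the paddle before the lock is down, never pull a lever upward, and leave the loose things alone.

Things in the scene. Friction and masses are not known exactly. Their poses are not given: they have to be found in the camera images.
- guard: The pump unit with its fixed guard, one rigid piece. Origin: centre of the guard box's underside, on the bench; x to the back, y left, z up; turned by up to 0.35 rad. Guard: blue sheet-steel box 190 (x) by 300 (y) mm, closed front and sides, level 4 mm top sheet with upper face 150 mm above the bench. A grey oil tank, 125 mm high, gauge to 184 mm, adjoins at x = 96 to 171 mm.
- window_left (a point): Centre of the left window, level with the guard's upper face, 66 mm left (+y of the guard) and 20 mm in front of the guard's centre. The window is a 90 by 90 mm square opening parallel to the guard's sides. One of the two levers lies under it; which one varies.
- window_right (a point): Centre of the right window, level with the guard's upper face, 66 mm right of the guard's centre; the same 90 by 90 mm. A 42 mm wide bar of sheet separates the windows. The other lever lies under it.
- lock_pad (a point): Centre of the flat top of the locking lever's round knob (30 mm diameter, on a 10 mm round bar): the point to press. Raised, it lies 13 to 18 mm below the guard's upper face, within 4 mm of its window's middle in plan. Pressing moves it down, in all by about 22 mm, with under 5 mm of sideways travel. The point moves with the lever.
- release_pad (a point): Point to press, near the middle of the top of the release lever's flat paddle (42 mm wide, 45 mm long, 8 mm thick). Released, it lies about 19 mm below the guard's upper face, within 4 mm of its window's middle in plan. Pressing moves it down, in all by about 22 mm, with under 5 mm of sideways travel. The point moves with the lever.
- lock (a joint): Angle of the locking lever (rad), hinged across the unit 65 mm behind its pad. 0 raised, growing as it is pressed, 0.35 at the stop (fully down). Starts at 0 to 0.08. Stiff by friction: takes about 4 N on the knob and stays where it is left. It must not be pulled up (negative).
- release (a joint): Angle of the release lever (rad), hinged across the unit 65 mm behind its pad. 0 released, growing as it is pressed, 0.35 at the stop (fully down). A spring returns it to 0: fully down takes about 7 N on the pad. It must not be pulled up (negative).
- bearing: Bystander, leave alone (it may not move 15 mm): steel bearing ring, 34 mm wide, 12 mm high, on the bar between the windows. Origin: on its underside.
- bush: Bystander, leave alone (it may not move 15 mm): brass bush 22 mm wide, 16 mm high, on the guard's top behind the windows. Origin: on its underside.
- wrench: Bystander, leave alone (it may not move 15 mm): open-end wrench 170 mm long, lying loose on the bench in front of the guard. Origin: on its underside.
- screwdriver: Bystander, leave alone (it may not move 15 mm): screwdriver 180 mm long lying loose on the bench right of the guard. Origin: on its underside.
- spraycan: Bystander, leave alone (it may not move 15 mm): blue spray can, 60 mm wide and 170 mm high, standing on the bench left of the guard. Origin: on its underside.
- carton: Bystander, leave alone (it may not move 15 mm): cardboard carton 90 x 60 x 40 mm on the bench, front right of the guard. Origin: on its underside.
- socket: Bystander, leave alone (it may not move 15 mm): steel socket, 28 mm wide and 32 mm high, standing on the bench front left of the guard. Origin: on its underside.

How it is judged:
By the outcome, as a careful person would: the job done as asked, in the order asked, and still so for the second after the job is handed in, while the arm keeps its last pose, push and grip.
It also fails if it takes over 42 s, if anything falls off the work surface, if the arm or the gripper's body presses on something with over 40 N, if the wrist force passes 120 N, or if a joint passes its speed limit or range.

## Robot

A 6-joint arm with a two-finger parallel gripper is mounted at the origin on the work surface. World frame = base frame: x ahead of the robot, y to its left, z up, the work surface at z = 0. Lengths are in m, angles in rad, forces in N, time in s.
With the tool pointing down it reaches from about 0.375 to 0.975 m from the base axis. Payload 3.8 kg.
Tool frame: the origin (TCP) lies midway between the tips of the shut fingers; the grasp point (between the pads) lies 19 mm behind it; z points along the fingers, y is the line along which they close (so a half turn about z gives the same grasp; the last joint's range is limited). The gripper opens to 85 mm and grips with 20 to 120 N. Pads are 22 mm wide; open, the fingers measure 114 mm over their backs; the gripper's body (76 mm by 85 mm) begins 54 mm behind the grasp point. The pads swing forward as they close: fully open they stand 13 mm farther back than shut.
Start: joints at [1.251, 0.264, 1.604, -0, 1.274, -0.037], TCP at [0.188, 0.648, 0.197] pointing down, gripper open.
Joint ranges: [-2.63, 2.63], [-0.94, 2.18], [0.31, 2.57], [-1.31, 4.45], [0, 2.66], [-2.55, 2.55]. Speed limits (rad/s): [2.57, 2.57, 3.14, 3.14, 3.14, 3.14].

## Interface

Orientations are given as a rotation vector (axis times angle).
In Python, from workcell import read_state, vision, ticket gives the robot as it stands. The module is installed in compiled form; this text tells all that it offers.
- The arm moves only by the tool jog_arm, never from a script. Its arguments are lists of equal length, an entry for each row: "turn": the turn, a rotation vector about the tool's x, y, z in rad, a list of three; "delta_pos": the shift along the tool's x, y, z in m, a list of three; "gripper": the finger opening in m, from 0 to 0.0854. In form: {"turn": [[rx, ry, rz], ...], "delta_pos": [[dx, dy, dz], ...], "gripper": [gripper, ...]}. A call has 1 to 20 rows; each row shifts and turns the commanded pose from where the row before left it, along the tool's axes as they then stand; what a row does not reach is not made up. A row lasts 1/12 s, in which the tool goes at most 41.7 mm and 7.16 degrees, less where a joint would pass 70% of its speed; a pose out of reach is approached as far as the arm can. A call with a gripper value outside its range is refused whole. The fingers move at their own pace and stop on an object; "grip_force" is the grip in N (left out, the last holds). Time passes only in rows, so rows that do not move let the fingers close. It gives the time, the measured TCP pose, the force, the opening and the grip force at its end, in the units of the state.
- read_state(): the state, without advancing time (a new reading comes with each control period).
- vision.read_camera(name): name is "scene" or "top" or "wrist"; returns the picture (400x640x3 uint8, red, green, blue); there is no depth.
- vision.calibration(name): a dict with "vfov" (degrees; the focal length in pixels is half the picture's height over the tangent of half this angle, whatever the lens; pixels are square), "cx", "cy" (the principal point, pixels), "R" (3x3) and "t" (3): a world point X has camera coordinates R X + t; the wrist camera has in their place "mount" (4x4, takes a point from camera to tool coordinates, whose origin is the TCP and whose axes are the flange's). Camera axes: x right, y down, z forward; pixel columns grow to the right and rows downward; lengths in m; the calibration is good to about 2 mm. The wrist camera is an equidistant fisheye: a pixel r from the principal point sees the ray r / f radians off the axis. A picture is of the moment at which its call begins: read the wrist's pose just before it. calibration takes no time and is no camera call.
- ticket.finish_job(): hands the job in; it is judged then, once.
The state is a dict: "time": time; "q": joint angles; "joint_vel": joint speeds; "joint_torque": joint torques, N m; "tool_pos": TCP position; "tcp_rot": TCP orientation; "wrist_force": force on the tool from outside, world axes, zero at the start; "torque": the same for the moment, N m; "width": opening from 0.0 (shut) to 1.0 (fully open); "grip_force": force on a finger pad.
Only numpy, scipy, OpenCV 4.12 (cv2) and the standard library are available. Lean on these libraries where they do the work, as an engineer would, in place of code of your own. Each camera call takes 0.05 s, during which the arm holds its last target. There are 200 camera calls.

## Working session

There is one attempt and no reset: what is moved stays moved. The work goes in short steps, Python scripts to look and compute and a tool call to move; the robot and the scene stay as the last step left them, time stands still between calls to the robot, and variables do not carry over. Pictures are saved under pics/ and viewed, at most 10 in all, crops included, and the job is handed in when it is done.

Besides the shell and the picture viewer there is one more tool, called after "Call:" by a JSON object that holds its "fn" and its "kwargs", one argument or row to a line. jog_arm: Moves the arm, as the interface text tells. Its arguments: {"type":"object","properties":{"turn":{"type":"array","items":{"type":"array","items":{"type":"number"}}},"delta_pos":{"type":"array","items":{"type":"array","items":{"type":"number"}}},"gripper":{"type":"array","items":{"type":"number"}},"grip_force":{"type":"number"}},"required":["turn","delta_pos","gripper"]}

```bash
mkdir -p pics
python3 - <<'E'
from workcell import read_state, vision
import cv2, numpy as np
s=read_state(); print(s['time'],s['tool_pos'],s['tcp_rot'],s['width'])
ims=[]
for n in ("scene","top","wrist"):
    im=vision.read_camera(n)[:,:,::-1]; cv2.imwrite(f'pics/{n}0.png',im)
    c=vision.calibration(n); print(n,{k:np.round(v,4).tolist() for k,v in c.items()})
E
```

```text
0.0 [0.18809201 0.64742841 0.19536788] [-0.4426639  -3.10984975  0.00342101] 1.0045086962547216
scene {'vfov': 50.9712, 'cx': 315.0923, 'cy': 198.889, 'R': [[-0.8102, 0.5861, 0.0025], [0.3548, 0.4939, -0.7938], [-0.4665, -0.6423, -0.6081]], 't': [0.3744, -0.109, 1.5147]}
top {'vfov': 45.0397, 'cx': 317.0147, 'cy': 194.2429, 'R': [[0.0107, -0.9994, -0.0333], [-0.984, -0.0046, -0.1784], [0.1781, 0.0347, -0.9834]], 't': [0.0697, 0.5443, 1.0778]}
wrist {'vfov': 65.7065, 'cx': 320.9926, 'cy': 200.9008, 'mount': [[-0.0001, -0.9526, -0.3043, 0.0772], [1.0, -0.0005, 0.0012, -0.0003], [-0.0013, -0.3043, 0.9526, -0.1767], [0.0, 0.0, 0.0, 1.0]]}
```

View pics/top0.png

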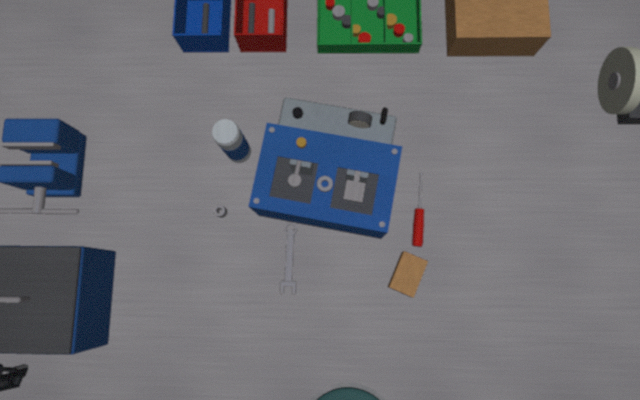

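View pics/scene0.png

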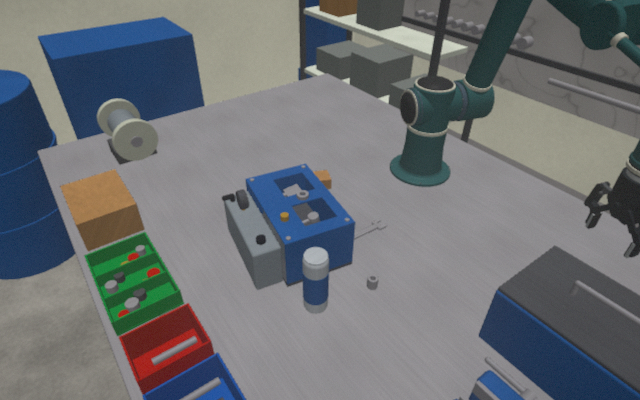

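The top view shows the guard at about (327,180). The round knob is in the left window at about (294,180) and the paddle in the right window at about (355,190). The bearing is at (324,184), the bush at (301,142) and the spray can at (229,135). The scene view confirms this.

```bash
cat > h.py <<'E'
import numpy as np, cv2
from scipy.spatial.transform import Rotation as Ro
from workcell import read_state, vision
def ray(n,px,s=None):
    c=vision.calibration(n); f=200/np.tan(np.radians(c['vfov'])/2)
    d=(np.atleast_2d(px)-[c['cx'],c['cy']])/f
    if n=='wrist':
        r=np.linalg.norm(d,axis=1,keepdims=True)+1e-12
        v=np.hstack([d/r*np.sin(r),np.cos(r)]); M=np.array(c['mount']); Rt=Ro.from_rotvec(s['tcp_rot']).as_matrix()
        return Rt@M[:3,3]+s['tool_pos'], v@M[:3,:3].T@Rt.T
    R=np.array(c['R']); return -R.T@c['t'], np.hstack([d,np.ones((len(d),1))])@R
def plane(n,px,z,s=None):
    o,v=ray(n,px,s); return o+v*((z-o[2])/v[:,2])[:,None]
E
python3 - <<'E'
from h import *
im=cv2.imread('pics/top0.png'); hsv=cv2.cvtColor(im,cv2.COLOR_BGR2HSV)
roi=np.zeros(im.shape[:2],np.uint8); roi[115:245,246:410]=1
m=cv2.inRange(hsv,(100,120,40),(125,255,255))*roi
cs,h=cv2.findContours(m,cv2.RETR_CCOMP,cv2.CHAIN_APPROX_NONE)
W=[]
for c,hh in zip(cs,h[0]):
    a=cv2.contourArea(c)
    if a<60: continue
    r=cv2.minAreaRect(c); b=cv2.boxPoints(r)
    P=plane('top',b,.15); e=[np.linalg.norm(P[i]-P[i-1]) for i in range(4)]
    d=P[1]-P[0]
    print(hh[3]>=0,a,np.round(r[0],1),P.mean(0).round(4),np.round(e,4),np.round(np.degrees(np.arctan2(d[1],d[0])),1))
B=plane('top',[[271,129],[397,151],[384,226],[256,201]],.15);print('bolts',B.round(4),B.mean(0))
print('knob',plane('top',[[294.5,180]],.134),'paddle',plane('top',[[355,190]],.131))
cv2.imwrite('pics/topc.png',cv2.resize(im[110:250,240:410],None,fx=4,fy=4,interpolation=cv2.INTER_CUBIC))
E
```

```text
False 12535.0 [324.9 179.5] [0.5596 0.055  0.15  ] [0.2962 0.2048 0.3063 0.2007] -8.2
True 2088.5 [345.3 188.9] [0.5378 0.0105 0.15  ] [0.1309 0.0958 0.133  0.095 ] -9.2
True 1791.0 [293.3 179.4] [0.5582 0.1216 0.15  ] [0.0932 0.0958 0.0946 0.0951] -9.6
True 132.0 [301. 142.] [0.6409 0.1064 0.15  ] [0.0284 0.028  0.0285 0.0279] -43.4
bolts [[ 0.6703  0.1727  0.15  ]
 [ 0.6209 -0.1007  0.15  ]
 [ 0.4587 -0.0706  0.15  ]
 [ 0.5104  0.2003  0.15  ]] [0.56509585 0.05040154 0.15      ]
knob [[0.55981835 0.12029025 0.134     ]] paddle [[ 0.53880214 -0.01117469  0.131     ]]
```

View pics/topc.png

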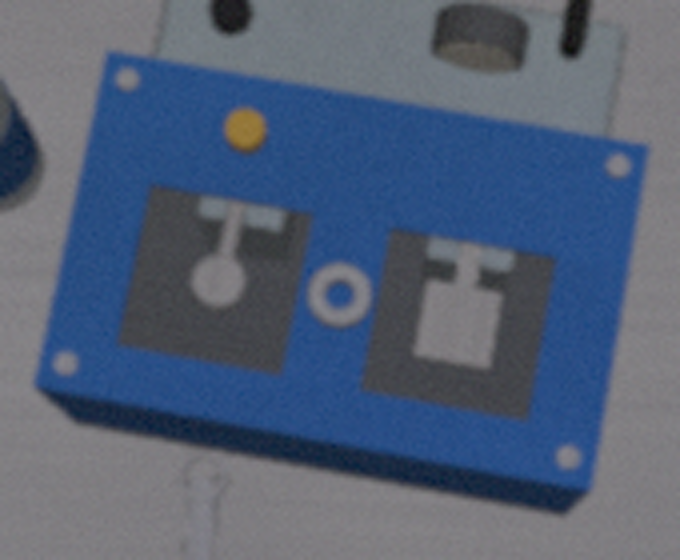

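The lock is on the left and the paddle on the right. The guard's yaw is about -0.17 rad, and its window positions match the knob and paddle positions. I'll raise the tool, shut the fingers and move above the knob.

Call:
{"fn": "jog_arm", "kwargs": {
  "turn": [
    [0, 0, 0],
    [0, 0, 0],
    [0, 0, 0],
    [0, 0, 0],
    [0, 0, 0],
    [0, 0, 0],
    [0, 0, 0],
    [0, 0, 0],
    [0, 0, 0],
    [0, 0, 0],
    [0, 0, 0],
    [0, 0, 0],
    [0, 0, 0],
    [0, 0, 0],
    [0, 0, 0],
    [0, 0, 0],
    [0, 0, 0],
    [0, 0, 0],
    [0, 0, 0],
    [0, 0, -0.113]
  ],
  "delta_pos": [
    [0, 0, -0.0375],
    [0, 0, -0.0375],
    [-0.0296, -0.0236, 0],
    [-0.0296, -0.0236, 0],
    [-0.0296, -0.0236, 0],
    [-0.0296, -0.0236, 0],
    [-0.0296, -0.0236, 0],
    [-0.0296, -0.0236, 0],
    [-0.0296, -0.0236, 0],
    [-0.0296, -0.0236, 0],
    [-0.0296, -0.0236, 0],
    [-0.0296, -0.0236, 0],
    [-0.0296, -0.0236, 0],
    [-0.0296, -0.0236, 0],
    [-0.0296, -0.0236, 0],
    [-0.0296, -0.0236, 0],
    [-0.0296, -0.0236, 0],
    [-0.0296, -0.0236, 0],
    [-0.0296, -0.0236, 0],
    [0, 0, 0]
  ],
  "gripper": [0, 0, 0, 0, 0, 0, 0, 0, 0, 0, 0, 0, 0, 0, 0, 0, 0, 0, 0, 0]
}}

```text
time: 1.82
tool_pos: [0.5626, 0.1168, 0.271]
tcp_rot: [0.273, 3.128, -0.005]
wrist_force: [0.1, -0.2, 0.6]
width: -0.0
grip_force: 0.0
```

Call:
{"fn": "jog_arm", "kwargs": {
  "turn": [
    [0, 0, 0],
    [0, 0, 0],
    [0, 0, 0]
  ],
  "delta_pos": [
    [0, 0, 0],
    [0, 0, 0],
    [0, 0, 0]
  ],
  "gripper": [0, 0, 0]
}}

```text
time: 2.07
tool_pos: [0.559, 0.1232, 0.2714]
tcp_rot: [-0.269, -3.129, -0.0]
wrist_force: [-0.6, 0.7, 0.1]
width: 0.002
grip_force: 0.0
```

Run:
```python
from h import *
s=read_state(); np.save('s1.npy',s,allow_pickle=True); cv2.imwrite('pics/w1.png',vision.read_camera('wrist')[:,:,::-1])
print(s['tool_pos'],s['tcp_rot'],Ro.from_rotvec(s['tcp_rot']).as_matrix().round(3).tolist(),s['width'],s['wrist_force'],s['joint_vel'].__class__)
```

```text
[0.55902568 0.12316446 0.27142261] [-2.68918757e-01 -3.12932062e+00 -4.30965140e-04] [[-0.985, 0.171, -0.001], [0.171, 0.985, 0.0], [0.001, 0.0, -1.0]] 0.0021250893028190374 [-0.63009318  0.65971393  0.11910153] <class 'numpy.ndarray'>
```

View pics/w1.png

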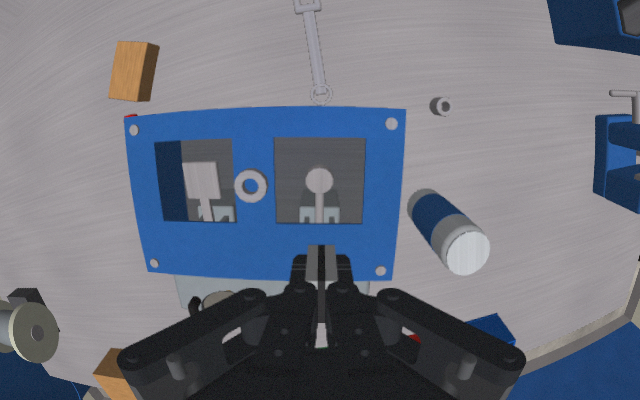

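The wrist view shows the knob at about (319,180), centred in its window, and the paddle at (202,180). The shut fingers are at the bottom centre. I'll measure both pads from this view and combine it with the top camera.

Run:
```python
from h import *
s=np.load('s1.npy',allow_pickle=True).item()
im=cv2.imread('pics/w1.png'); g=cv2.cvtColor(im,cv2.COLOR_BGR2GRAY); hsv=cv2.cvtColor(im,cv2.COLOR_BGR2HSV)
W=plane('wrist',[[275,138],[365,139],[363,223],[275,223],[155,141],[232,139],[236,222],[164,219]],.15,s)
print(W.round(4),'L',W[:4].mean(0),'R',W[4:].mean(0))
B=plane('wrist',[[133,130],[391,124],[380,271],[154,264]],.15,s);print('bolts',B.round(4),B.mean(0))
c=cv2.HoughCircles(cv2.GaussianBlur(g[145:215,280:360],(3,3),0),cv2.HOUGH_GRADIENT,1,50,param1=80,param2=10,minRadius=9,maxRadius=18)
print(c+np.array([280,145,0]) if c is not None else c)
k=(c[0,0,:2]+[280,145]) 
def tri(pw,pt):
    a,u=ray('wrist',[pw],s);b,v=ray('top',[pt]);u=u[0];v=v[0]
    x=np.linalg.lstsq(np.c_[u,-v],b-a,rcond=None)[0];p=a+u*x[0];q=b+v*x[1];return (p+q)/2,np.linalg.norm(p-q)
print('knob',tri(k,[294.5,180.3]),plane('wrist',[k],.134,s))
p=np.array([[187,163],[215,163],[219,198],[191,199]])
print('pad',tri(p.mean(0),[354.7,190.8]),plane('wrist',p,.131,s).round(4),plane('wrist',p,.131,s).mean(0))
cv2.imwrite('pics/w1c.png',cv2.resize(im[120:240,140:380],None,fx=3.3,fy=3.3,interpolation=cv2.INTER_CUBIC))
```

```text
[[ 0.5061  0.0872  0.15  ]
 [ 0.522   0.1729  0.15  ]
 [ 0.608   0.1592  0.15  ]
 [ 0.5923  0.0687  0.15  ]
 [ 0.4808 -0.0421  0.15  ]
 [ 0.4984  0.0445  0.15  ]
 [ 0.5844  0.0272  0.15  ]
 [ 0.5675 -0.0584  0.15  ]] L [0.55710405 0.12198715 0.15      ] R [ 0.5327623  -0.00718865  0.15      ]
bolts [[ 0.462  -0.0674  0.15  ]
 [ 0.5111  0.2005  0.15  ]
 [ 0.6696  0.1714  0.15  ]
 [ 0.6217 -0.0959  0.15  ]] [0.56611762 0.05216073 0.15      ]
[[[318.5        180.5         13.19999981]]]
knob (array([0.55959923, 0.12044392, 0.13222341]), np.float64(0.00014703855803933243)) [[0.55924146 0.12054685 0.134     ]]
pad (array([ 0.53936087, -0.01106385,  0.11864663]), np.float64(1.664676975233758e-05)) [[ 0.5139 -0.0194  0.131 ]
 [ 0.5207  0.0137  0.131 ]
 [ 0.5599  0.008   0.131 ]
 [ 0.5551 -0.0264  0.131 ]] [ 0.53740652 -0.00604533  0.131     ]
```

View pics/w1c.png

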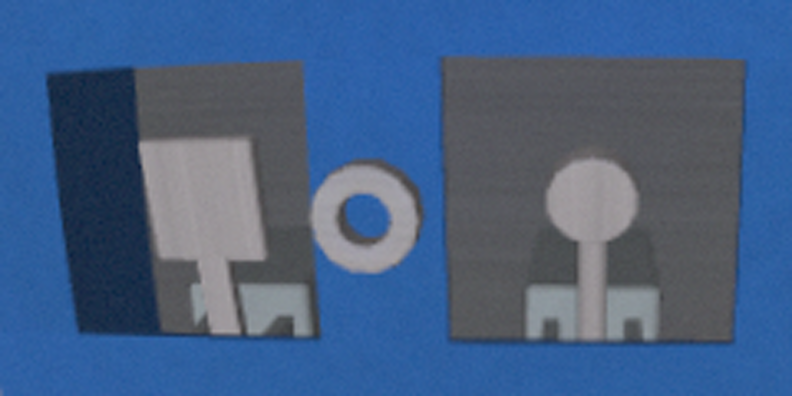

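Both views agree: the knob is at (0.5595, 0.1205, 0.133) and the paddle at about (0.537, -0.009, 0.131). I'll descend on the lock.

Call:
{"fn": "jog_arm", "kwargs": {
  "turn": [
    [0, 0, 0],
    [0, 0, 0],
    [0, 0, 0],
    [0, 0, 0],
    [0, 0, 0],
    [0, 0, 0],
    [0, 0, 0]
  ],
  "delta_pos": [
    [0, -0.0027, 0],
    [0, 0, 0.03],
    [0, 0, 0.03],
    [0, 0, 0.03],
    [0, 0, 0.03],
    [0, 0, 0],
    [0, 0, 0]
  ],
  "gripper": [0, 0, 0, 0, 0, 0, 0]
}}

```text
time: 2.7
tool_pos: [0.5571, 0.1202, 0.15]
tcp_rot: [-0.265, -3.126, 0.002]
wrist_force: [0.9, 0.3, 0.4]
width: 0.0
grip_force: 0.0
```

Call:
{"fn": "jog_arm", "kwargs": {
  "turn": [
    [0, 0, 0],
    [0, 0, 0],
    [0, 0, 0],
    [0, 0, 0],
    [0, 0, 0],
    [0, 0, 0]
  ],
  "delta_pos": [
    [0, 0, 0.005],
    [0, 0, 0.005],
    [0, 0, 0.005],
    [0, 0, 0.005],
    [0, 0, 0],
    [0, 0, 0]
  ],
  "gripper": [0, 0, 0, 0, 0, 0]
}}

```text
time: 3.2
tool_pos: [0.5591, 0.1198, 0.1316]
tcp_rot: [-0.267, -3.13, 0.0]
wrist_force: [-0.3, 0.6, 0.2]
width: 0.001
grip_force: 0.0
```

Call:
{"fn": "jog_arm", "kwargs": {
  "turn": [
    [0, 0, 0],
    [0, 0, 0],
    [0, 0, 0],
    [0, 0, 0],
    [0, 0, 0],
    [0, 0, 0]
  ],
  "delta_pos": [
    [0, 0, 0.004],
    [0, 0, 0.004],
    [0, 0, 0.004],
    [0, 0, 0.003],
    [0, 0, 0],
    [0, 0, 0]
  ],
  "gripper": [0, 0, 0, 0, 0, 0]
}}

```text
time: 3.7
tool_pos: [0.5588, 0.1198, 0.1162]
tcp_rot: [-0.266, -3.129, 0.0]
wrist_force: [-0.1, 0.4, -0.1]
width: 0.004
grip_force: 0.0
```

Run:
```python
from h import *
s=read_state(); print(s['tool_pos'],s['wrist_force'])
a=vision.read_camera('wrist')[:,:,::-1];b=vision.read_camera('top')[:,:,::-1];c=vision.read_camera('scene')[:,:,::-1]
R=lambda i,f:cv2.resize(i,None,fx=f,fy=f,interpolation=cv2.INTER_CUBIC)
o=np.zeros((600,800,3),np.uint8)
x=R(a[100:260,180:460],2.85)[:350];o[:x.shape[0],:x.shape[1]]=x[:,:800]
x=R(b[110:230,250:400],2)[:240];o[355:355+240,:300]=x
x=R(c[150:230,240:360],3)[:240];o[355:595,310:670]=x
cv2.imwrite('pics/m1.png',o)
```

```text
[0.55880358 0.11977012 0.11617547] [-0.09403455  0.43755487 -0.10949544]
```

View pics/m1.png

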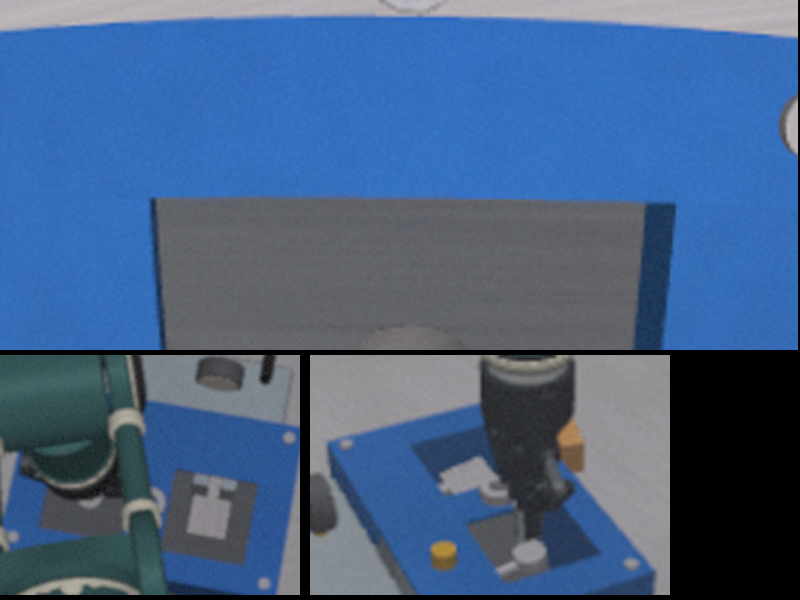

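The scene crop shows the tip at or near the far (robot) side of the knob. I need to check whether it is on top of the knob.

Run:
```python
from h import *
s=read_state(); c=vision.read_camera('scene')[:,:,::-1].copy(); cv2.imwrite('pics/s2.png',c)
w=vision.read_camera('wrist')[:,:,::-1].copy()
K=vision.calibration('scene');f=200/np.tan(np.radians(K['vfov'])/2)
def pr(X):
    p=np.array(K['R'])@X+K['t'];return p[:2]/p[2]*f+[K['cx'],K['cy']]
for n,X in dict(tcp=s['tool_pos'],knob=[.5595,.1205,.133],knobdown=[.5595,.1205,.111],win=[.557,.122,.15],bolt=[.5108,.2004,.15]).items(): print(n,pr(np.array(X)).round(1))
x=cv2.resize(c[180:240,270:340],None,fx=7,fy=7,interpolation=cv2.INTER_CUBIC)
y=cv2.resize(w[190:330,220:420],None,fx=1.9,fy=1.9)
o=np.zeros((420,800,3),np.uint8);o[:,:420]=0
x=cv2.resize(x,(420,360));o[:360,:420]=x;o[:266,420:800]=y;cv2.imwrite('pics/m2.png',o)
```

```text
tcp [312.  220.1]
knob [312.  215.5]
knobdown [312.  221.9]
win [313.1 210.4]
bolt [346.2 219.6]
```

View pics/m2.png

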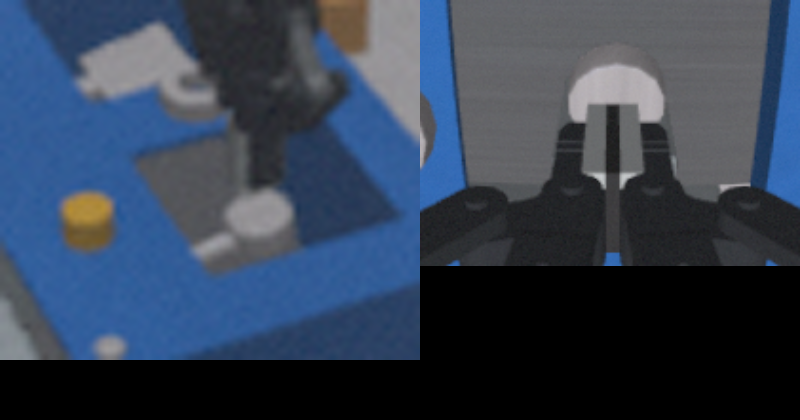

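The knob is still raised and untouched. In both views the real tips sit roughly 25–30 mm above the reported TCP, so I'll descend in small steps and go by the force reading.

Call:
{"fn": "jog_arm", "kwargs": {
  "turn": [
    [0, 0, 0],
    [0, 0, 0],
    [0, 0, 0],
    [0, 0, 0]
  ],
  "delta_pos": [
    [0, 0, 0.003],
    [0, 0, 0.003],
    [0, 0, 0],
    [0, 0, 0]
  ],
  "gripper": [0, 0, 0, 0]
}}

```text
time: 4.28
tool_pos: [0.5587, 0.1198, 0.1102]
tcp_rot: [-0.266, -3.129, 0.0]
wrist_force: [-0.4, -0.1, 0.1]
width: 0.003
grip_force: 0.0
```

Call:
{"fn": "jog_arm", "kwargs": {
  "turn": [
    [0, 0, 0],
    [0, 0, 0],
    [0, 0, 0],
    [0, 0, 0]
  ],
  "delta_pos": [
    [0, 0, 0.003],
    [0, 0, 0.003],
    [0, 0, 0],
    [0, 0, 0]
  ],
  "gripper": [0, 0, 0, 0]
}}

```text
time: 4.62
tool_pos: [0.5588, 0.1198, 0.1043]
tcp_rot: [-0.266, -3.129, 0.0]
wrist_force: [0.8, -0.2, 0.3]
width: -0.0
grip_force: 0.0
```

Run:
```python
from h import *
s=read_state(); print(s['tool_pos'],s['wrist_force'],s['width'])
c=vision.read_camera('scene')[:,:,::-1].copy(); w=vision.read_camera('wrist')[:,:,::-1].copy()
o=np.zeros((480,800,3),np.uint8)
o[:,:400]=cv2.resize(c[160:240,280:347],(400,480),interpolation=cv2.INTER_CUBIC);o[:280,400:]=cv2.resize(w[190:330,220:420],(400,280));cv2.imwrite('pics/m3.png',o)
```

```text
[0.5588184  0.11978068 0.10425565] [ 0.80018735 -0.23077913  0.30482351] -6.478697958631945e-06
```

View pics/m3.png

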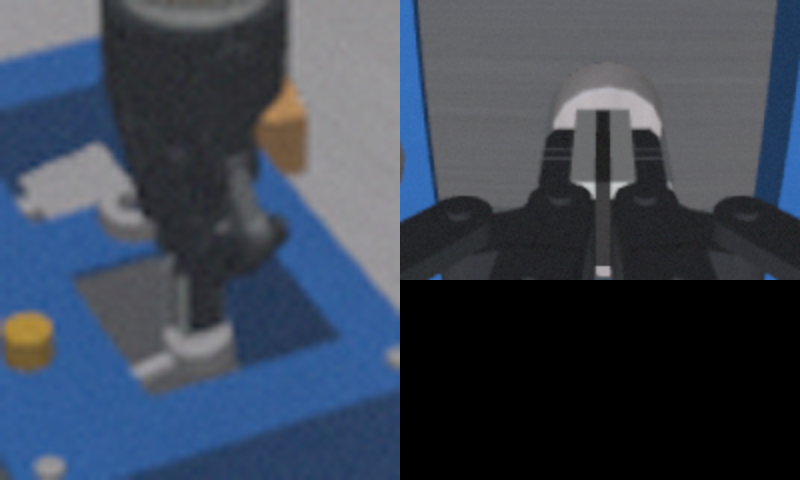

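The tip is now over the middle of the knob and about to touch it. The knuckles are well clear of the guard. Continuing down.

Call:
{"fn": "jog_arm", "kwargs": {
  "turn": [
    [0, 0, 0],
    [0, 0, 0],
    [0, 0, 0],
    [0, 0, 0]
  ],
  "delta_pos": [
    [0, 0, 0.003],
    [0, 0, 0.003],
    [0, 0, 0],
    [0, 0, 0]
  ],
  "gripper": [0, 0, 0, 0]
}}

```text
time: 5.05
tool_pos: [0.5592, 0.1199, 0.0985]
tcp_rot: [0.266, 3.13, 0.0]
wrist_force: [0.0, -0.3, 0.0]
width: 0.003
grip_force: 0.2
```

Call:
{"fn": "jog_arm", "kwargs": {
  "turn": [
    [0, 0, 0],
    [0, 0, 0],
    [0, 0, 0],
    [0, 0, 0]
  ],
  "delta_pos": [
    [0, 0, 0.003],
    [0, 0, 0.003],
    [0, 0, 0],
    [0, 0, 0]
  ],
  "gripper": [0, 0, 0, 0]
}}

```text
time: 5.38
tool_pos: [0.559, 0.1197, 0.0921]
tcp_rot: [-0.266, -3.13, 0.001]
wrist_force: [0.9, -0.3, 0.0]
width: 0.003
grip_force: 0.0
```

Call:
{"fn": "jog_arm", "kwargs": {
  "turn": [
    [0, 0, 0],
    [0, 0, 0],
    [0, 0, 0],
    [0, 0, 0]
  ],
  "delta_pos": [
    [0, 0, 0.003],
    [0, 0, 0.003],
    [0, 0, 0],
    [0, 0, 0]
  ],
  "gripper": [0, 0, 0, 0]
}}

```text
time: 5.72
tool_pos: [0.5591, 0.1198, 0.0862]
tcp_rot: [-0.266, -3.13, 0.0]
wrist_force: [0.1, 0.9, -0.5]
width: 0.002
grip_force: 0.1
```

Run:
```python
from h import *
def ana(n,im,box,mn):
    x0,x1,y0,y1=box; g=cv2.cvtColor(im,cv2.COLOR_BGR2HSV)[y0:y1,x0:x1]
    m=((g[...,2]>mn)&(g[...,1]<45)).astype(np.uint8)
    k,l,st,ce=cv2.connectedComponentsWithStats(m)
    for i in range(1,k):
        if st[i,4]>12: print(n,st[i]+[x0,y0,0,0,0],ce[i].round(1)+[x0,y0])
s=read_state();print(s['tool_pos'],s['wrist_force'])
c=vision.read_camera('scene')[:,:,::-1].copy();cv2.imwrite('pics/s4.png',c)
w=vision.read_camera('wrist')[:,:,::-1].copy();cv2.imwrite('pics/w4.png',w)
ana('old',cv2.imread('pics/s2.png'),(300,330,205,230),120)
ana('new',c,(300,330,205,230),120)
m=cv2.imread('pics/m3.png')[:280,400:];m=cv2.resize(m,(200,140))
ana('w3',m,(50,150,0,100),140); ana('w4',w[190:330,220:420],(50,150,0,100),140)
for r in (s['time'],):
  print(cv2.cvtColor(c,cv2.COLOR_BGR2GRAY)[204:230,312:316].mean(1).round().astype(int).tolist(),cv2.cvtColor(cv2.imread('pics/s2.png'),cv2.COLOR_BGR2GRAY)[204:230,312:316].mean(1).round().astype(int).tolist())
o=np.zeros((480,800,3),np.uint8)
o[:,:400]=cv2.resize(c[160:240,280:347],(400,480),interpolation=cv2.INTER_CUBIC);o[:280,400:]=cv2.resize(w[190:330,220:420],(400,280));cv2.imwrite('pics/m4.png',o)
```

```text
[0.55909528 0.11977114 0.08620698] [ 0.10374993  0.86774421 -0.52197181]
old [302 212  17  11  79] [311.3 216.3]
new [311 218   9   6  19] [315.4 220.8]
new [304 222   5   3  13] [306.2 223.2]
w3 [ 77  43  54  25 616] [104.6  53.2]
w3 [89 91  9  8 34] [94.5 93.3]
w3 [105  91   9   8  35] [107.6  93.2]
w4 [  77   35   54   33 1012] [104.5  49.8]
w4 [89 91  9  8 36] [94.6 93.3]
w4 [105  91   9   8  37] [107.5  93.3]
[50, 49, 49, 44, 42, 41, 44, 43, 45, 44, 45, 46, 46, 45, 48, 48, 86, 130, 144, 116, 88, 87, 86, 85, 84, 86] [44, 46, 48, 46, 47, 48, 48, 88, 132, 148, 146, 145, 147, 148, 144, 115, 96, 94, 90, 85, 86, 87, 85, 86, 85, 86]
```

View pics/m4.png

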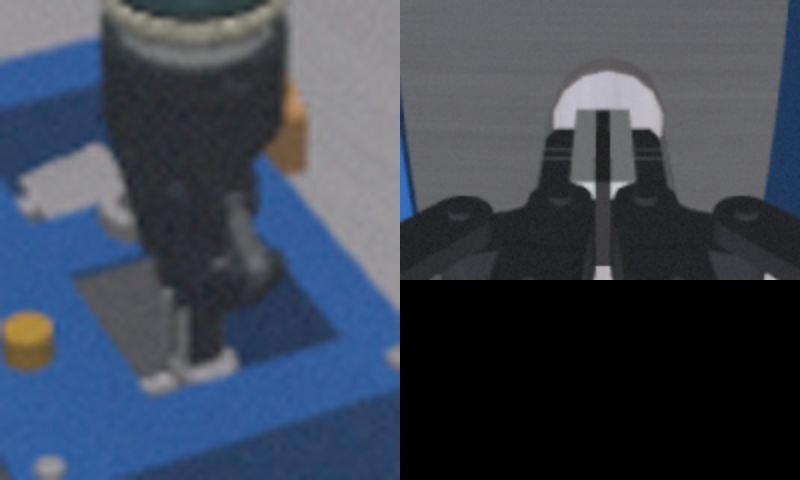

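The knob is going down: its lower rim has moved about 4 px, or roughly 14 mm. The wrist force still reads about 0, so I can't rely on it. I'll use joint torque and knob motion to detect the stop.

```bash
cat > st.py <<'E'
from h import *
import sys
s=read_state();print(round(s['time'],2),s['tool_pos'].round(4),s['wrist_force'].round(1),'tau',np.round(s['joint_torque'],2),'M',np.round(s['torque'],2))
c=vision.read_camera('scene')[:,:,::-1].copy();w=vision.read_camera('wrist')[:,:,::-1].copy()
cv2.imwrite(f'pics/s_{sys.argv[1]}.png',c);cv2.imwrite(f'pics/w_{sys.argv[1]}.png',w)
g=cv2.cvtColor(c,cv2.COLOR_BGR2GRAY)
if len(sys.argv)<3:
    print(g[214:230,312:316].mean(1).round().astype(int).tolist())
    h=cv2.cvtColor(w,cv2.COLOR_BGR2HSV)[190:290,270:370];m=((h[...,2]>140)&(h[...,1]<45)).astype(np.uint8)
    st=cv2.connectedComponentsWithStats(m)[2];print(st[1:][st[1:,4]>100].tolist())
E
python3 st.py a
```

```text
5.82 [0.5593 0.1197 0.0863] [ 0.3 -0.2 -0.5] tau [ 4.000e-02 -4.242e+01 -3.308e+01  1.000e-02  1.000e-02 -0.000e+00] M [-0.05 -0.04  0.01]
[46, 46, 42, 47, 46, 46, 88, 131, 145, 116, 88, 87, 86, 86, 84, 84]
[[27, 35, 54, 33, 1023]]
```

Call:
{"fn": "jog_arm", "kwargs": {
  "turn": [
    [0, 0, 0],
    [0, 0, 0],
    [0, 0, 0]
  ],
  "delta_pos": [
    [0, 0, 0.002],
    [0, 0, 0.002],
    [0, 0, 0]
  ],
  "gripper": [0, 0, 0]
}}

```text
time: 6.17
tool_pos: [0.5594, 0.1198, 0.0827]
tcp_rot: [0.266, 3.13, 0.0]
wrist_force: [-1.3, -0.9, 2.3]
width: 0.003
grip_force: 1.2
```

```bash
python3 st.py b
```

```text
6.17 [0.5594 0.1198 0.0827] [-1.3 -0.9  2.3] tau [-2.000e-02 -4.095e+01 -3.211e+01  0.000e+00 -2.900e-01 -0.000e+00] M [-0.02  0.15  0.03]
[46, 45, 47, 44, 46, 48, 47, 81, 128, 122, 96, 86, 86, 86, 86, 84]
[[27, 34, 54, 34, 1058]]
```

Call:
{"fn": "jog_arm", "kwargs": {
  "turn": [
    [0, 0, 0],
    [0, 0, 0],
    [0, 0, 0]
  ],
  "delta_pos": [
    [0, 0, 0.002],
    [0, 0, 0],
    [0, 0, 0]
  ],
  "gripper": [0, 0, 0]
}}

```text
time: 6.52
tool_pos: [0.5594, 0.1198, 0.0817]
tcp_rot: [0.266, 3.13, 0.0]
wrist_force: [-3.1, 0.4, 8.3]
width: -0.001
grip_force: 4.1
```

```bash
python3 st.py c
```

```text
6.52 [0.5594 0.1198 0.0817] [-3.1  0.4  8.3] tau [-2.000e-02 -3.835e+01 -3.112e+01  4.000e-02 -1.040e+00 -1.000e-02] M [-0.07  0.52 -0.03]
[43, 44, 48, 46, 43, 46, 45, 66, 116, 118, 94, 89, 87, 85, 84, 84]
[[26, 34, 55, 34, 1074]]
```

Call:
{"fn": "jog_arm", "kwargs": {
  "turn": [
    [0, 0, 0],
    [0, 0, 0],
    [0, 0, 0],
    [0, 0, 0]
  ],
  "delta_pos": [
    [0, 0, 0],
    [0, 0, 0],
    [0, 0, 0],
    [0, 0, 0]
  ],
  "gripper": [0, 0, 0, 0]
}}

```text
time: 6.95
tool_pos: [0.5594, 0.1199, 0.0817]
tcp_rot: [0.266, 3.13, 0.0]
wrist_force: [-2.8, 0.3, 7.3]
width: -0.001
grip_force: 4.1
```

Call:
{"fn": "jog_arm", "kwargs": {
  "turn": [
    [0, 0, 0],
    [0, 0, 0],
    [0, 0, 0],
    [0, 0, 0]
  ],
  "delta_pos": [
    [0, 0, 0.002],
    [0, 0, 0],
    [0, 0, 0],
    [0, 0, 0]
  ],
  "gripper": [0, 0, 0, 0]
}}

```text
time: 7.28
tool_pos: [0.5595, 0.1199, 0.0814]
tcp_rot: [0.266, 3.129, 0.0]
wrist_force: [-7.6, -1.3, 16.0]
width: -0.004
grip_force: 8.8
```

```bash
python3 st.py d
```

```text
7.28 [0.5595 0.1199 0.0814] [-7.6 -1.3 16. ] tau [-1.100e-01 -3.385e+01 -2.946e+01  6.000e-02 -2.430e+00 -2.000e-02] M [-0.22  1.14 -0.07]
[42, 46, 44, 47, 45, 46, 46, 60, 111, 119, 96, 87, 85, 86, 85, 84]
[[26, 34, 55, 34, 1077]]
```

The lock is at its stop: the tip advances only 0.3 mm for 2 mm commanded, with 16 N sustained. I'll lift straight up, move over the paddle, and check the knob from there.

Call:
{"fn": "jog_arm", "kwargs": {
  "turn": [
    [0, 0, 0],
    [0, 0, 0],
    [0, 0, 0],
    [0, 0, 0],
    [0, 0, 0],
    [0, 0, 0],
    [0, 0, 0],
    [0, 0, 0],
    [0, 0, 0],
    [0, 0, 0],
    [0, 0, 0],
    [0, 0, 0],
    [0, 0, 0]
  ],
  "delta_pos": [
    [0, 0, -0.01],
    [0, 0, -0.025],
    [0, 0, -0.03],
    [0, 0, -0.03],
    [0, 0, -0.03],
    [0, 0, 0],
    [0, -0.03, 0],
    [0, -0.03, 0],
    [0, -0.03, 0],
    [0, -0.03, 0],
    [0, -0.011, 0],
    [0, 0, 0],
    [0, 0, 0]
  ],
  "gripper": [0, 0, 0, 0, 0, 0, 0, 0, 0, 0, 0, 0, 0]
}}

```text
time: 8.47
tool_pos: [0.537, -0.0093, 0.2032]
tcp_rot: [-0.269, -3.13, -0.001]
wrist_force: [0.1, 0.8, 0.7]
width: 0.005
grip_force: 0.0
```

```bash
python3 st.py e x
python3 - <<'E'
from h import *
s=read_state(); cv2.imwrite('pics/w5.png',vision.read_camera('wrist')[:,:,::-1])
w=cv2.imread('pics/w5.png');c=vision.calibration('wrist');M=np.array(c['mount']);Rt=Ro.from_rotvec(s['tcp_rot']).as_matrix();f=200/np.tan(np.radians(c['vfov'])/2)
def pr(X):
    p=M[:3,:3].T@(Rt.T@(np.array(X)-s['tool_pos'])-M[:3,3]);t=np.arctan2(np.hypot(*p[:2]),p[2]);return p[:2]/np.hypot(*p[:2])*t*f+[c['cx'],c['cy']]
for z in (.133,.122,.111): print('knob pred',z,pr([.5595,.1205,z]).round(1))
print('pad pred',pr([.537,-.009,.131]))
q=pr([.5595,.1205,.12]).astype(int);h=cv2.cvtColor(w,cv2.COLOR_BGR2HSV)
m=((h[...,2]>140)&(h[...,1]<45)).astype(np.uint8);k,l,st,ce=cv2.connectedComponentsWithStats(m)
for i in range(1,k):
    if st[i,4]>100 and abs(ce[i]-q).max()<200 and st[i,4]<8000: print(st[i],ce[i].round(1))
o=np.zeros((560,800,3),np.uint8);o[:500]=cv2.resize(w,(800,500));cv2.imwrite('pics/m5.png',o)
E
```

```text
8.47 [ 0.537  -0.0093  0.2032] [0.1 0.8 0.7] tau [-9.000e-01 -3.658e+01 -3.639e+01 -1.300e-01  2.000e-02 -4.000e-02] M [ 0.03 -0.04 -0.03]
knob pred 0.133 [465.6 199.3]
knob pred 0.122 [460.7 195.8]
knob pred 0.111 [456.1 192.5]
pad pred [320.1238919  198.15979137]
[ 296  174   49   76 2998] [319.4 206.3]
[445 175  26  73 936] [456.4 203.4]
[384 188  40  40 909] [403.4 207.6]
[422 227  25  22 362] [434.5 235.3]
```

View pics/m5.png

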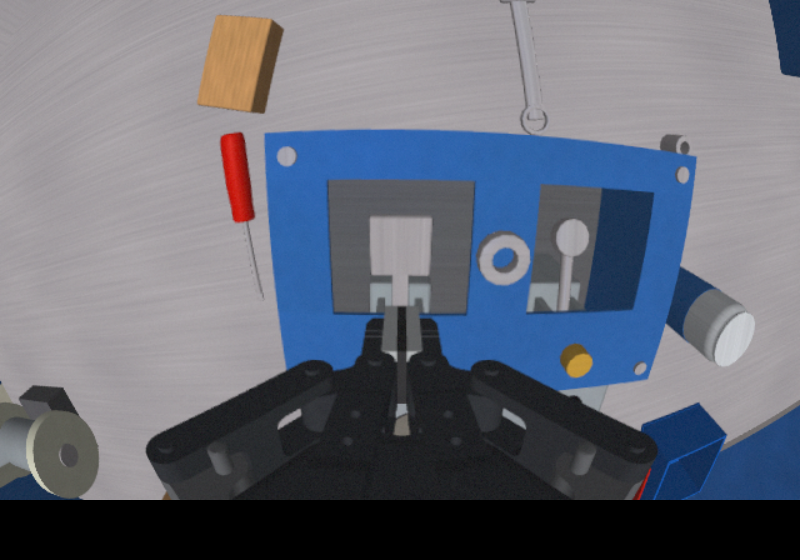

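The knob is now at about (457.6,189.6), matching the prediction for fully down (456,192). The paddle is centred under the fingers. I'll descend onto it.

Call:
{"fn": "jog_arm", "kwargs": {
  "turn": [
    [0, 0, 0],
    [0, 0, 0],
    [0, 0, 0],
    [0, 0, 0],
    [0, 0, 0],
    [0, 0, 0]
  ],
  "delta_pos": [
    [0, 0, 0.03],
    [0, 0, 0.03],
    [0, 0, 0.03],
    [0, 0, 0.003],
    [0, 0, 0],
    [0, 0, 0]
  ],
  "gripper": [0, 0, 0, 0, 0, 0]
}}

```text
time: 9.12
tool_pos: [0.5379, -0.0086, 0.1117]
tcp_rot: [0.265, 3.13, 0.0]
wrist_force: [1.4, 0.3, 0.5]
width: -0.003
grip_force: 0.0
```

Call:
{"fn": "jog_arm", "kwargs": {
  "turn": [
    [0, 0, 0],
    [0, 0, 0],
    [0, 0, 0],
    [0, 0, 0],
    [0, 0, 0]
  ],
  "delta_pos": [
    [0, 0, 0.004],
    [0, 0, 0.004],
    [0, 0, 0.004],
    [0, 0, 0],
    [0, 0, 0]
  ],
  "gripper": [0, 0, 0, 0, 0]
}}

```text
time: 9.53
tool_pos: [0.537, -0.0093, 0.0988]
tcp_rot: [0.267, 3.13, 0.0]
wrist_force: [-0.2, 0.7, 0.9]
width: -0.0
grip_force: 0.0
```

Call:
{"fn": "jog_arm", "kwargs": {
  "turn": [
    [0, 0, 0],
    [0, 0, 0],
    [0, 0, 0],
    [0, 0, 0],
    [0, 0, 0]
  ],
  "delta_pos": [
    [0, 0, 0.004],
    [0, 0, 0.004],
    [0, 0, 0.002],
    [0, 0, 0],
    [0, 0, 0]
  ],
  "gripper": [0, 0, 0, 0, 0]
}}

```text
time: 9.95
tool_pos: [0.537, -0.0093, 0.0887]
tcp_rot: [-0.266, -3.13, -0.0]
wrist_force: [-0.2, 1.2, 1.4]
width: -0.002
grip_force: 1.1
```

Call:
{"fn": "jog_arm", "kwargs": {
  "turn": [
    [0, 0, 0],
    [0, 0, 0],
    [0, 0, 0],
    [0, 0, 0]
  ],
  "delta_pos": [
    [0, 0, 0.002],
    [0, 0, 0.002],
    [0, 0, 0],
    [0, 0, 0]
  ],
  "gripper": [0, 0, 0, 0]
}}

```text
time: 10.28
tool_pos: [0.5369, -0.0092, 0.0848]
tcp_rot: [-0.266, -3.13, -0.0]
wrist_force: [-1.9, -0.1, 4.5]
width: -0.003
grip_force: 2.1
```

Call:
{"fn": "jog_arm", "kwargs": {
  "turn": [
    [0, 0, 0],
    [0, 0, 0],
    [0, 0, 0],
    [0, 0, 0]
  ],
  "delta_pos": [
    [0, 0, 0.002],
    [0, 0, 0.002],
    [0, 0, 0],
    [0, 0, 0]
  ],
  "gripper": [0, 0, 0, 0]
}}

```text
time: 10.62
tool_pos: [0.537, -0.0092, 0.081]
tcp_rot: [-0.266, -3.13, -0.0]
wrist_force: [-2.8, 0.6, 5.5]
width: -0.001
grip_force: 2.9
```

Call:
{"fn": "jog_arm", "kwargs": {
  "turn": [
    [0, 0, 0],
    [0, 0, 0],
    [0, 0, 0],
    [0, 0, 0]
  ],
  "delta_pos": [
    [0, 0, 0.002],
    [0, 0, 0.002],
    [0, 0, 0],
    [0, 0, 0]
  ],
  "gripper": [0, 0, 0, 0]
}}

```text
time: 10.95
tool_pos: [0.5371, -0.0093, 0.0773]
tcp_rot: [0.266, 3.13, -0.0]
wrist_force: [-2.7, 1.5, 6.6]
width: -0.002
grip_force: 3.7
```

Call:
{"fn": "jog_arm", "kwargs": {
  "turn": [
    [0, 0, 0],
    [0, 0, 0],
    [0, 0, 0]
  ],
  "delta_pos": [
    [0, 0, 0.002],
    [0, 0, 0],
    [0, 0, 0]
  ],
  "gripper": [0, 0, 0]
}}

```text
time: 11.2
tool_pos: [0.5372, -0.0093, 0.0758]
tcp_rot: [0.266, 3.13, -0.0]
wrist_force: [-3.3, 1.1, 9.7]
width: -0.001
grip_force: 5.0
```

Call:
{"fn": "jog_arm", "kwargs": {
  "turn": [
    [0, 0, 0],
    [0, 0, 0],
    [0, 0, 0]
  ],
  "delta_pos": [
    [0, 0, 0.002],
    [0, 0, 0],
    [0, 0, 0]
  ],
  "gripper": [0, 0, 0]
}}

```text
time: 11.45
tool_pos: [0.5374, -0.0093, 0.0755]
tcp_rot: [0.266, 3.13, -0.0]
wrist_force: [-8.2, 0.6, 19.7]
width: 0.001
grip_force: 10.2
```

Call:
{"fn": "jog_arm", "kwargs": {
  "turn": [
    [0, 0, 0],
    [0, 0, 0],
    [0, 0, 0]
  ],
  "delta_pos": [
    [0, 0, 0.001],
    [0, 0, 0],
    [0, 0, 0]
  ],
  "gripper": [0, 0, 0]
}}

```text
time: 11.7
tool_pos: [0.5374, -0.0093, 0.0754]
tcp_rot: [0.266, 3.13, -0.0]
wrist_force: [-11.5, 0.4, 25.1]
width: -0.003
grip_force: 12.9
```

The paddle is at its stop: no further motion, and 25 N held. The lock's stop height also agrees with the camera measurement. Handing in while still holding the paddle down.

```bash
python3 -c "
from workcell import ticket,read_state
print(read_state()['wrist_force']); print(ticket.finish_job())"
```

```text
[-11.48028964   0.43327972  25.14245373]
the job is handed in; nothing more can be done
None
```

I pressed the locking lever down to its stop, then pressed the paddle to its stop and handed the job in at about 12 s, still holding the paddle with about 25 N; the hand-in returned no verdict.

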